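# Scrape the carrot tops off the trimming board

### The job

Fold the steel drop-front of the trimming board fully down over the tray. Take the bench scraper from its rack and sweep all four carrot pieces off the board into the tray with its blade, without touching them with the gripper and leaving the tray, the sauce cup on the board and the tub on the scale standing where they are. Finally put the scraper back in its rack, blade down and fully home.

Things in the scene. Friction and masses are not known exactly. Their poses are not given: they have to be found in the camera images.
- trim_board: Fixed station, left of the scale: white board raised on a steel frame. Origin on the table (z = 0) under the board's centre; x points away from the robot to the drop-front, y across. Board top z = 140 mm; usable x -125..125, y -126..126 mm. 3 mm steel side guards stand 29 mm above the board at y = +-126; the robot's side (x = -125) is open.
- drop_front (a joint): Drop-front: steel flap 246 wide, 49 high, 3 mm thick along the board's far edge, top edge rolled outwards (6 mm), on a stiff hinge along the board's y. 0 = upright (closes the edge); grows as its top folds away from the robot and down; 1.57 = level; 2.25 rad = end stop, fully down, a chute into the tray. It stays where it is left; folding takes 2 to 3 N at its edge.
- drop_front_hinge (a point): Middle of the drop-front's hinge line, 138 mm above the table (2 mm below the board top), at x = 128.5 mm of the board frame. Axes as the board's.
- drop_front_edge (a point): Middle of the drop-front's rounded free edge, 46 mm from the hinge line; moves with the flap.
- trim_tray: White food tray 280 x 200 x 50 mm, loose, on the station's carrier just beyond the drop-front. Origin at the centre of its underside (26 mm above the table); x along its 280 mm length (across the board), z up. Inside 244 x 164 mm, floor 2 mm thick, rim 50 mm above the origin.
- carrot_1: Orange halved carrot top, 66 mm long, about 34 mm wide and 24 mm high, lying with its flat cut face down. Origin at the centre of the underside; x along its length to the rounded crown end.
- carrot_2: Orange halved carrot top, 70 mm long, about 32 mm wide and 22 mm high, lying with its flat cut face down. Origin at the centre of the underside; x along its length to the rounded crown end.
- carrot_3: Orange halved carrot top, 64 mm long, about 34 mm wide and 25 mm high, lying with its flat cut face down. Origin at the centre of the underside; x along its length to the rounded crown end.
- carrot_4: Orange halved carrot top, 68 mm long, about 34 mm wide and 23 mm high, lying with its flat cut face down. Origin at the centre of the underside; x along its length to the rounded crown end.
- sauce_cup: Small full tasting cup, 67 mm across the rim, 46 mm high, upright on the board. Origin at the centre of its underside, z up. It must stay where it is.
- scraper: Bench scraper: steel blade, white handle along its back. x from the blade's edge (-57 mm) to the handle's top (57); y along the edge; z through the thickness. Blade 116 wide, z 0..2 mm, x -57..29; ferrule to z = 8, x 15..28, 120 wide; handle x 30..57, z 0..18, 124 wide. Stands in its rack blade down (x axis up), leaning a few degrees. 0.14 kg.
- scraper_handle (a point): Centre of the scraper's handle (x = 43.5, y = 0, z = 9 mm of the scraper frame), the place to grip across its 18 mm thickness. Axes as the scraper's.
- scraper_rack: Fixed steel rack right of the scale: foot plate 70 x 160 mm and a pocket for the blade, open on top. Origin at the underside's centre; y along the pocket, x across, z up. Pocket x -3..3, y -64..64 mm, floor z = 6, parallel cheeks to z = 62, lips flared to 20 mm wide at z = 72. Scraper home: blade edge on the floor, handle centre 106.5 mm above the table.
- tub_d: Open filled tub of carrot and herbs, 118 mm across, 137 mm high, standing on the scale platter (100 mm above the table) between the rack and the board; its origin is the centre of its underside. Leave it where it is.

How it is judged:
By the outcome, as a careful person would: the job done as asked, in the order asked, and still so for the second after the job is handed in, with the robot touching nothing.
It also fails if it takes over 72 s, if anything falls off the work surface, if the arm or the gripper's body presses on something with over 40 N, if the wrist force passes 120 N, or if a joint passes its speed limit or range.

### The arm

A 7-joint arm with a two-finger parallel gripper is mounted at the origin on a cart in front of the work surface, level with it; the furniture and walls round the work are solid. World frame = base frame: x ahead of the robot, y to its left, z up, the work surface at z = 0. Lengths are in m, angles in rad, forces in N, time in s.
With the tool pointing down it reaches from about 0.4 to 0.85 m from the base axis. Payload 4.5 kg.
Tool frame: the origin (TCP) lies between the finger pads; the fingertips stand r.tip_reach ahead of it and the grasp point (between the pads) lies 3 mm ahead of it (r.tip_reach is the distance from the TCP to the fingertips, in m); z points along the fingers, y is the line along which they close (so a half turn about z gives the same grasp; the last joint's range is limited). The gripper opens to 88 mm and grips with 3 to 60 N. Pads are 18 mm wide; open, the fingers measure 123 mm over their backs; the gripper's body (75 mm by 187 mm) begins 45 mm behind the grasp point.
Start: joints at [-1.297, 0.689, -0.195, 1.565, 0.157, 0.902, -0.215], TCP at [0.148, 0.607, 0.261] pointing down, gripper open.
Joint ranges: [-3.01, 3.01], [-0.46, 2.08], [-1.47, 1.51], [0.13, 2.56], [-1, 4.14], [0.04, 2.09], [-2.66, 2.66]. Speed limits (rad/s): [2.57, 2.57, 3.14, 3.14, 3.14, 3.14, 3.14].

### API

Orientations are given as a unit quaternion [x, y, z, w].
In Python, from plant import r gives the robot as it stands.
- The arm moves only by the tool step_arm, never from a script. Its argument "motion" is a list of rows, each an object with "dp": the shift along the tool's x, y, z in mm, a list of three; "twist": the turn, a rotation vector about the tool's x, y, z in rad, a list of three; "hand": the opening, from -1 (shut) to 1 (fully open). In form: [{"dp": [dx, dy, dz], "twist": [rx, ry, rz], "hand": hand}, ...]. A call has 1 to 5 rows; each row is the pose to reach, as a shift and turn from the pose commanded when the call began, along the tool's axes at that moment; what a row does not reach only later rows make up. A row lasts 1/8 s, in which the tool goes at most 62.5 mm and 10.7 degrees, less where a joint would pass 70% of its speed; a pose out of reach is approached as far as the arm can. A call with a gripper value outside its range is refused whole. The fingers move at their own pace and stop on an object; "force" is the grip in N (left out, the last holds). Time passes only in rows, so rows that repeat a pose let the fingers close. It gives the time, the measured TCP pose, the force, the opening and the grip force at its end, in the units of the state.
- r.get_state(): the state, without advancing time (a new reading comes with each control period).
- r.snapshot(name): name is "scene" or "side" or "wrist"; returns a dict with "pixels" (400x640x3 uint8, red, green, blue), "depth" (400x640 float32, m along the optical axis (not along the pixel's ray), 0 where there is no reading), "fx", "fy", "cx", "cy" (pixels), "xyz" and "orientation" of the camera in the world; the wrist camera has in their place "mount" (4x4, takes a point from camera to tool coordinates, whose origin is the TCP and whose axes are the flange's). Camera axes: x right, y down, z forward; pixel columns grow to the right and rows downward; lengths in m; the calibration is good to about 2 mm. A picture is of the moment at which its call begins: read the wrist's pose just before it.
- r.finish_job(): hands the job in; it is judged then, once.
Trained networks look in the newest picture that a camera, given by its name, has taken for a name from the list of things; names that differ only in an ending like _2 or _b are one class to them, and where a whole thing is asked for, a point or a joint stands for the part that bears it (a point fixed in the world has none). Each returns a list of dicts, best first, with "score" (0 to 1); they miss things now and then, are a little off and sometimes report something else, mostly with a low value. They report only what shows in the picture. A call takes as long as a camera call.
- r.search_frame(camera, thing): "at" ([x, y, z] in m, in the coordinates of the camera as it stood for that picture, good to about 4 mm: the middle of the surface that is visible of it).
The state is a dict: "clock": time; "q": joint angles; "qd": joint speeds; "joint_torque": joint torques, N m; "tool_pos": TCP position; "eef_rot": TCP orientation; "contact_force": force on the tool from outside, world axes, zero at the start; "moment": the same for the moment, N m; "opening": opening from 0.0 (shut) to 1.0 (fully open); "finger_force": force on a finger pad.
Only numpy, scipy, OpenCV 4.12 (cv2) and the standard library are available. Lean on these libraries where they do the work, as an engineer would, in place of code of your own. Each camera call takes 0.05 s, during which the arm holds its last target. There are 200 camera calls.

## Working session

There is one attempt and no reset: what is moved stays moved. The work goes in short steps, Python scripts to look and compute and a tool call to move; the robot and the scene stay as the last step left them, time stands still between calls to the robot, and variables do not carry over. Pictures are saved under pics/ and viewed, at most 10 in all, crops included, and the job is handed in when it is done.

Besides the shell and the picture viewer there is one more tool, called after "Emit:" by a JSON object that holds its "method" and its "body". step_arm: Moves the arm, as the interface text tells. Its arguments: {"type":"object","properties":{"motion":{"type":"array"},"force":{"type":"number"}},"required":["motion"]}

```bash
ls; mkdir -p pics
cat > h.py <<'E'
import numpy as np, cv2
from scipy.spatial.transform import Rotation as R
from plant import r
def snap(n):
    s=r.get_state(); d=r.snapshot(n)
    if 'mount' in d:
        T=np.eye(4);T[:3,:3]=R.from_quat(s['eef_rot']).as_matrix();T[:3,3]=s['tool_pos'];T=T@np.array(d['mount'])
    else:
        T=np.eye(4);o=np.array(d['orientation']);T[:3,:3]=o if o.shape==(3,3) else R.from_quat(o).as_matrix();T[:3,3]=d['xyz']
    d['T']=T; return d
def cloud(d):
    v,u=np.mgrid[:400,:640];z=d['depth']
    P=np.stack([(u-d['cx'])/d['fx']*z,(v-d['cy'])/d['fy']*z,z],-1)
    W=P@d['T'][:3,:3].T+d['T'][:3,3]; W[z==0]=np.nan; return W
def save(d,n): cv2.imwrite('pics/'+n,d['pixels'][...,::-1])
def find(cam,d,thing,k=6):
    o=[]
    for x in r.search_frame(cam,thing)[:k]:
        p=d['T'][:3,:3]@np.array(x['at'])+d['T'][:3,3]; o.append((round(x['score'],2),(p*1000).round().tolist()))
    return o
def tool(p=None):  # world point(mm) -> tool dp
    s=r.get_state(); M=R.from_quat(s['eef_rot']).as_matrix()
    return M.T@(np.array(p)-np.array(s['tool_pos'])*1000)
E
python3 - <<'E'
from h import *
s=r.get_state(); print(s['tool_pos'],R.from_quat(s['eef_rot']).as_matrix().round(3),s['clock'],r.tip_reach)
for c in ['scene','side']:
    d=snap(c); save(d,c+'0.png'); np.savez('/tmp/'+c+'.npz',**{k:np.array(v) for k,v in d.items()})
    print(c,d['T'].round(3).tolist())
    for t in ['trim_board','drop_front','trim_tray','carrot_1','sauce_cup','scraper','scraper_handle','scraper_rack','tub_d']: print(t,find(c,d,t))
print(r.get_state()['clock'])
E
```

```text
pics
[0.1484014  0.60652925 0.25991062] [[-0.971  0.238 -0.   ]
 [ 0.238  0.971 -0.002]
 [-0.    -0.002 -1.   ]] 0.0 0.022
scene [[0.409, -0.701, 0.584, -0.022], [-0.912, -0.302, 0.276, -0.415], [-0.017, -0.646, -0.763, 0.945], [0.0, 0.0, 0.0, 1.0]]
trim_board [(0.68, [504.0, 124.0, 142.0])]
drop_front [(0.82, [634.0, 111.0, 168.0]), (0.68, [576.0, 200.0, 155.0])]
trim_tray [(0.64, [803.0, 84.0, 38.0])]
carrot_1 [(0.7, [429.0, 62.0, 162.0]), (0.67, [433.0, 206.0, 156.0]), (0.66, [574.0, 200.0, 156.0]), (0.61, [501.0, 135.0, 154.0])]
sauce_cup [(0.63, [555.0, 34.0, 162.0])]
scraper [(0.72, [529.0, -447.0, 116.0])]
scraper_handle [(0.87, [526.0, -449.0, 121.0])]
scraper_rack [(0.84, [516.0, -433.0, 8.0])]
tub_d [(0.7, [526.0, -197.0, 218.0])]
side [[-0.94, -0.159, 0.301, 0.26], [-0.339, 0.501, -0.796, 0.829], [-0.024, -0.851, -0.525, 0.752], [0.0, 0.0, 0.0, 1.0]]
trim_board [(0.73, [526.0, -435.0, 104.0]), (0.56, [514.0, 168.0, 140.0]), (0.44, [433.0, 76.0, 156.0])]
drop_front [(0.57, [638.0, 133.0, 164.0])]
trim_tray [(0.73, [795.0, 129.0, 43.0])]
carrot_1 [(0.86, [579.0, 213.0, 158.0]), (0.83, [428.0, 76.0, 157.0]), (0.58, [442.0, 216.0, 154.0])]
sauce_cup [(0.59, [550.0, 56.0, 170.0])]
scraper [(0.92, [528.0, -435.0, 104.0])]
scraper_handle [(0.87, [530.0, -441.0, 103.0])]
scraper_rack [(0.72, [521.0, -430.0, 51.0])]
tub_d [(0.51, [576.0, 213.0, 158.0])]
1.0
```

View pictures.

View pics/scene0.png

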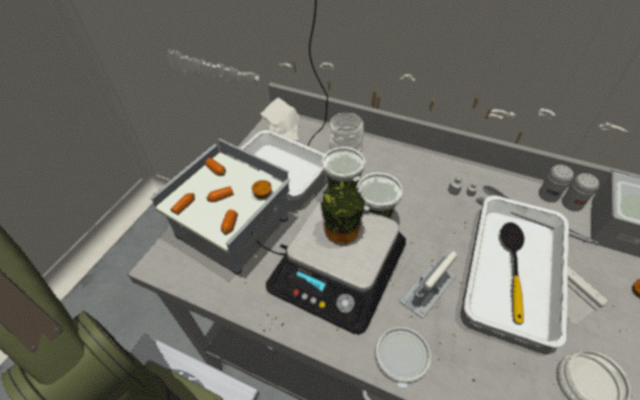

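View pics/side0.png

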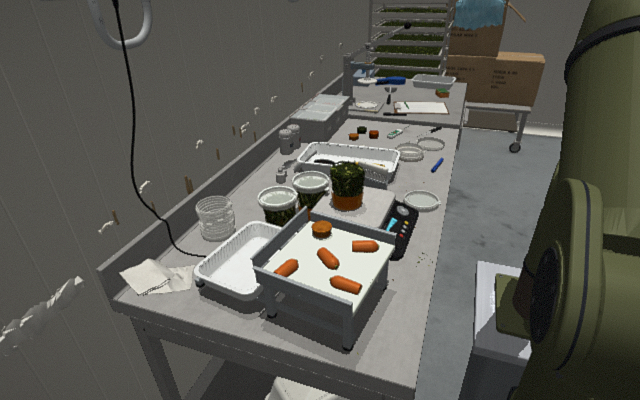

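Scene view: board with four carrots at (214,166), (220,194), (183,203), (229,221), cup at (262,188), tray behind; scraper handle at (440,268). Side view confirms the same and the drop-front upright. Now exact geometry from depth.

```bash
cat > /tmp/g.py <<'E'
from h import *
for c in ['scene','side']:
    d=dict(np.load('/tmp/%s.npz'%c)); W=cloud(d)*1000; px=d['pixels'].astype(int)
    x,y,z=W[...,0],W[...,1],W[...,2]; R_,G,B=px[...,0],px[...,1],px[...,2]
    roi=(x>330)&(x<700)&(y>-50)&(y<330)
    m=roi&(abs(z-140)<5)&(px.min(-1)>150)
    rect=cv2.minAreaRect(W[m][:,:2].astype(np.float32)); print(c,'board',m.sum(),rect,np.median(z[m]))
    og=roi&(R_>120)&(B<90)&(R_>G*1.35)&(z>138)
    n,l,st,ce=cv2.connectedComponentsWithStats(og.astype(np.uint8))
    for i in range(1,n):
        if st[i,4]>30:
            q=W[(l==i)]; print(' orange',ce[i].round(),len(q),np.median(q[:,:2],0).round(),cv2.minAreaRect(q[:,:2].astype(np.float32)),np.percentile(q[:,2],95).round())
    # flap top/guards
    m=roi&(z>160)&(z<200)&~og
    q=W[m]; np.save('/tmp/fl_%s.npy'%c,q)
    m=(x>420)&(x<640)&(y>-540)&(y<-340)&(z>85)&(z<140)
    q=W[m]; print(' handle',len(q),np.median(q,0).round(1),cv2.minAreaRect(q[:,:2].astype(np.float32)),np.percentile(q[:,2],[2,50,98]))
    for zl in [(90,97),(97,104),(104,110),(110,116),(116,122),(122,130)]:
        k=q[(q[:,2]>zl[0])&(q[:,2]<=zl[1])]
        if len(k)>8: print('  ',zl,len(k),k.mean(0).round(1),cv2.minAreaRect(k[:,:2].astype(np.float32)))
    for zl in [(3,9),(58,76)]:
        m=(x>420)&(x<640)&(y>-540)&(y<-340)&(z>zl[0])&(z<zl[1]);q=W[m]
        if len(q)>8: print(' rack',zl,len(q),np.median(q,0).round(1),cv2.minAreaRect(q[:,:2].astype(np.float32)))
    m=(x>640)&(x<920)&(y>-100)&(y<300)&(z>68)&(z<84)
    q=W[m]; print(' trayrim',len(q),cv2.minAreaRect(q[:,:2].astype(np.float32)))
    m=(x>380)&(x<700)&(y>-320)&(y<-80)&(z>200); q=W[m]; print(' tub',len(q),np.percentile(q,[1,50,99],0).round().tolist())
E
cp /tmp/g.py g.py; python3 g.py
```

```text
scene board 4552 ((510.60504150390625, 137.98944091796875), (247.451904296875, 253.91806030273438), 81.71410369873047) 139.6930072471938
 orange [214. 166.] 165 [580. 204.] ((588.3807373046875, 215.1903839111328), (81.6177978515625, 30.211700439453125), 63.210838317871094) 163.0
 orange [261. 187.] 210 [557.  39.] ((557.5426635742188, 40.44866180419922), (49.97758483886719, 46.366668701171875), 43.244632720947266) 167.0
 orange [220. 193.] 182 [500. 134.] ((501.9091796875, 136.26002502441406), (22.8958683013916, 62.32292175292969), 47.37785339355469) 162.0
 orange [183. 202.] 174 [438. 205.] ((439.27880859375, 205.68399047851562), (20.055646896362305, 65.48456573486328), 84.28034210205078) 161.0
 orange [228. 220.] 200 [433.  62.] ((434.3673400878906, 64.1871566772461), (62.086814880371094, 22.485841751098633), 15.065725326538086) 164.0
 handle 413 [ 525.1 -448.8  117.6] ((535.03076171875, -450.6910095214844), (18.972257614135742, 123.60602569580078), 71.46988677978516) [ 97.62210243 117.59501981 121.88132556]
   (97, 104) 19 [ 496.3 -441.3  100.6] ((525.6570434570312, -455.675231933
[... 2340 characters left out ...]
-442.9226989746094), (13.00436019897461, 122.05583190917969), 73.57193756103516)
   (110, 116) 50 [ 537.1 -441.7  113.3] ((537.9038696289062, -441.3942565917969), (15.508233070373535, 116.96118927001953), 71.16146087646484)
   (116, 122) 68 [ 535.1 -445.5  118.6] ((537.7584838867188, -447.9755859375), (21.014236450195312, 117.61516571044922), 70.1869888305664)
 rack (58, 76) 129 [ 519.5 -428.5   68.5] ((523.7030029296875, -429.0124206542969), (28.060964584350586, 95.13786315917969), 77.05455780029297)
 trayrim 970 ((778.5609741210938, 85.9305419921875), (257.5562744140625, 348.6869812011719), 7.850362777709961)
 tub 583 [[509.0, -236.0, 201.0], [554.0, -167.0, 220.0], [606.0, -136.0, 227.0]]
```

Emit:
{"method": "step_arm", "body": {"motion": [{"dp": [-50, -32, 0], "twist": [0, 0, -0.096], "hand": -1}, {"dp": [-101, -65, 0], "twist": [0, 0, -0.096], "hand": -1}, {"dp": [-152, -97, 0], "twist": [0, 0, -0.096], "hand": -1}, {"dp": [-203, -130, 0], "twist": [0, 0, -0.096], "hand": -1}, {"dp": [-254, -162, 0], "twist": [0, 0, -0.096], "hand": -1}], "force": 20}}

```text
clock: 1.62
tool_pos: [0.358, 0.388, 0.261]
eef_rot: [0.072, 0.997, 0.0, 0.0]
contact_force: [0.8, 0.9, -0.2]
opening: 0.455
finger_force: 0.0
```

```bash
cat > loc.py <<'E'
from h import *
s=r.get_state(); M=R.from_quat(s['eef_rot']).as_matrix()
c,sn=np.cos(np.radians(-8.35)),np.sin(np.radians(-8.35)); B=np.array([[c,-sn,0],[sn,c,0],[0,0,1]]); bo=np.array([510,137,0])
p=np.array(s['tool_pos'])*1000
print('t',s['clock'],'p',p.round(1),'board',(B.T@(p-bo)).round(1),'F',np.round(s['contact_force'],1),'open',round(s['opening'],3),s['finger_force'])
print('tool x in board',(B.T@M[:,0]).round(3),'y',(B.T@M[:,1]).round(3),'z',(B.T@M[:,2]).round(3))
def to(b): return (M.T@(bo+B@np.array(b)-p)).round(1)
E
python3 - <<'E'
from loc import *
print(to([100,0,200]))
E
```

```text
t 1.625 p [358. 388. 261.] board [-186.8  226.3  261. ] F [ 0.8  0.9 -0.2] open 0.455 0.0
tool x in board [-1.    -0.002 -0.   ] y [-0.002  1.     0.001] z [ 0.     0.001 -1.   ]
[-286.3 -226.9   60.9]
```

Emit:
{"method": "step_arm", "body": {"motion": [{"dp": [-47, -38, 0], "twist": [0, 0, 0], "hand": -1}, {"dp": [-94, -76, 0], "twist": [0, 0, 0], "hand": -1}, {"dp": [-141, -113, 0], "twist": [0, 0, 0], "hand": -1}, {"dp": [-188, -151, 0], "twist": [0, 0, 0], "hand": -1}, {"dp": [-235, -189, 20], "twist": [0, 0, 0], "hand": -1}]}}

```text
clock: 2.25
tool_pos: [0.5639, 0.1685, 0.2423]
eef_rot: [0.072, 0.997, 0.001, 0.002]
contact_force: [0.3, 0.8, 0.5]
opening: 0.003
finger_force: 0.0
```

Emit:
{"method": "step_arm", "body": {"motion": [{"dp": [-40, -38, 25], "twist": [0, 0, 0], "hand": -1}, {"dp": [-44, -38, 50], "twist": [0, 0, 0], "hand": -1}, {"dp": [-44, -38, 50], "twist": [0, 0, 0], "hand": -1}]}}

```text
clock: 2.62
tool_pos: [0.5986, 0.1248, 0.1893]
eef_rot: [0.072, 0.997, -0.001, -0.002]
contact_force: [-0.4, -0.4, 0.3]
opening: 0.002
finger_force: 0.0
```

Run:
```python
from loc import *
q=np.vstack([np.load('/tmp/fl_%s.npy'%c) for c in ['scene','side']]); b=(q-bo)@B
for y0 in (-60,-20,20,60):
    k=b[(abs(b[:,1]-y0)<20)&(b[:,0]>105)&(b[:,0]<160)]; print(y0,len(k),np.percentile(k[:,0],[5,50,95]).round(1),k[:,2].max().round(1))
print(to([100,0,200]))
```

```text
t 2.625 p [598.6 124.8 189.3] board [ 89.4   0.7 189.3] F [-0.4 -0.4  0.3] open 0.002 0.0
tool x in board [-1.    -0.001  0.004] y [-0.001  1.    -0.001] z [-0.004 -0.001 -1.   ]
-60 194 [125.  127.7 131.7] 189.0
-20 192 [125.2 128.  132.1] 188.8
20 188 [125.7 128.3 132. ] 187.4
60 209 [126.  128.7 132.9] 187.2
[-10.5  -0.8 -10.7]
```

Emit:
{"method": "step_arm", "body": {"motion": [{"dp": [-28, 0, -4], "twist": [0, 0, 0], "hand": -1}, {"dp": [-43, 0, -3], "twist": [0, 0, 0], "hand": -1}, {"dp": [-55, 0, 4], "twist": [0, 0, 0], "hand": -1}, {"dp": [-62, 0, 16], "twist": [0, 0, 0], "hand": -1}, {"dp": [-64, 0, 23], "twist": [0, 0, 0], "hand": -1}]}}

```text
clock: 3.25
tool_pos: [0.664, 0.1174, 0.1679]
eef_rot: [0.072, 0.997, 0.001, 0.001]
contact_force: [0.5, 2.4, 2.6]
opening: 0.009
finger_force: 1.1
```

Emit:
{"method": "step_arm", "body": {"motion": [{"dp": [-3, 0, 5], "twist": [0, 0, 0], "hand": -1}, {"dp": [-6, 0, 12], "twist": [0, 0, 0], "hand": -1}, {"dp": [-9, 0, 20], "twist": [0, 0, 0], "hand": -1}, {"dp": [-9, 0, 27], "twist": [0, 0, 0], "hand": -1}, {"dp": [-9, 0, 30], "twist": [0, 0, 0], "hand": -1}]}}

```text
clock: 3.88
tool_pos: [0.6736, 0.1146, 0.139]
eef_rot: [0.072, 0.997, 0.0, 0.002]
contact_force: [0.3, -1.7, 13.8]
opening: 0.007
finger_force: 5.4
```

Run:
```python
from loc import *
```

```text
t 3.875 p [673.6 114.6 139. ] board [165.1   1.6 139. ] F [ 0.3 -1.7 13.8] open 0.007 5.377485151402652
tool x in board [-1.    -0.001 -0.004] y [-0.001  1.     0.   ] z [ 0.004  0.    -1.   ]
```

Emit:
{"method": "step_arm", "body": {"motion": [{"dp": [0, 0, 3], "twist": [0, 0, 0], "hand": -1}, {"dp": [0, 0, 3], "twist": [0, 0, 0], "hand": -1}, {"dp": [0, 0, -50], "twist": [0, 0, 0], "hand": -1}, {"dp": [0, 0, -105], "twist": [0, 0, 0], "hand": -1}, {"dp": [0, 0, -165], "twist": [0, 0, 0], "hand": -1}]}}

```text
clock: 4.5
tool_pos: [0.6713, 0.1145, 0.3034]
eef_rot: [0.072, 0.997, -0.001, -0.001]
contact_force: [1.0, 0.6, -0.2]
opening: 0.005
finger_force: 0.0
```

Emit:
{"method": "step_arm", "body": {"motion": [{"dp": [6, -58, 0], "twist": [0, 0, 0.175], "hand": -1}, {"dp": [11, -115, 0], "twist": [0, 0, 0.35], "hand": -1}, {"dp": [17, -173, 0], "twist": [0, 0, 0.525], "hand": -1}, {"dp": [22, -230, 0], "twist": [0, 0, 0.7], "hand": 0}, {"dp": [28, -288, 0], "twist": [0, 0, 0.875], "hand": 0.3}]}}

```text
clock: 5.12
tool_pos: [0.6019, -0.168, 0.3023]
eef_rot: [0.49, 0.872, -0.0, -0.0]
contact_force: [1.6, -0.4, 0.8]
opening: 0.206
finger_force: 0.0
```

Emit:
{"method": "step_arm", "body": {"motion": [{"dp": [-40, -41, 0], "twist": [0, 0, 0.175], "hand": 0.3}, {"dp": [-81, -82, 0], "twist": [0, 0, 0.35], "hand": 0.3}, {"dp": [-122, -124, 0], "twist": [0, 0, 0.525], "hand": 0.3}, {"dp": [-162, -165, 0], "twist": [0, 0, 0.7], "hand": 0.3}, {"dp": [-203, -206, 0], "twist": [0, 0, 0.875], "hand": 0.3}]}}

```text
clock: 5.75
tool_pos: [0.5328, -0.4486, 0.3022]
eef_rot: [0.813, 0.582, -0.0, -0.0]
contact_force: [0.3, 0.5, -0.6]
opening: 0.652
finger_force: 0.0
```

Run:
```python
from loc import *
d=snap('wrist'); save(d,'w1.png'); np.savez('/tmp/w1.npz',**{k:np.array(v) for k,v in d.items()})
print(find('wrist',d,'scraper_handle'))
print('M',M.round(3).tolist())
W=cloud(d)*1000; x,y,z=W[...,0],W[...,1],W[...,2]
roi=(x>440)&(x<640)&(y>-540)&(y<-350)
for a,b in [(3,10),(50,66),(66,76),(80,90),(90,98),(98,106),(106,112),(112,117),(117,123)]:
    q=W[roi&(z>a)&(z<=b)]
    if len(q)>20: print((a,b),len(q),np.median(q,0).round(1),cv2.minAreaRect(q[:,:2].astype(np.float32)))
d=snap('scene'); save(d,'scene1.png'); W=cloud(d)*1000; b=(W-bo)@B
k=(abs(b[...,1])<100)&(b[...,0]>132)&(b[...,0]<165)&(b[...,2]>95)
q=b[k]; print(len(q))
for lo in (132,140,148,156): 
    z=q[(q[:,0]>lo)&(q[:,0]<lo+8)][:,2]; print(lo,len(z),np.median(z) if len(z) else 0)
```

```text
t 5.75 p [ 532.8 -448.6  302.2] board [ 107.6 -576.1  302.2] F [ 0.3  0.5 -0.6] open 0.652 0.0
tool x in board [ 0.182  0.983 -0.   ] y [ 0.983 -0.182 -0.001] z [-0.001 -0.    -1.   ]
[(0.79, [539.0, -446.0, 116.0])]
M [[0.323, 0.946, -0.001], [0.946, -0.323, 0.0], [-0.0, -0.001, -1.0]]
(3, 10) 2327 [ 547.8 -420.2    5.7] ((553.0362548828125, -471.7692565917969), (123.23641967773438, 203.9306182861328), 71.92604064941406)
(50, 66) 1462 [ 554.1 -525.4   54.9] ((557.013427734375, -473.29669189453125), (160.68655395507812, 126.52609252929688), 2.7216639518737793)
(66, 76) 686 [ 543.8 -434.6   70.6] ((540.5869750976562, -439.5181884765625), (24.08552360534668, 136.1581573486328), 71.8425064086914)
(80, 90) 249 [ 544.2 -444.2   85.8] ((539.3457641601562, -443.3658447265625), (3.782344102859497, 118.32141876220703), 71.87754821777344)
(90, 98) 155 [ 533.7 -441.1   91.4] ((539.5074462890625, -443.3106994628906), (2.3473832607269287, 114.6721420288086), 71.87268829345703)
(98, 106) 170 [ 534.  -441.1  102.6] ((539.3146362304688, -443.5802917480469), (2.514039993286133, 118.94188690185547), 71.71015930175781)
(106, 112) 158 [ 545.  -444.8  109.2] ((538.4959106445312, -444.7090759277344), (4.922296524047852, 121.8189926147461), 72.34561157226562)
(112, 117) 470 [ 537.6 -448.2  115.4] ((536.16748046875, -451.41778564453125), (18.644893646240234, 122.15464782714844), 72.06488037109375)
(117, 123) 1290 [ 536.3 -451.3  118.6] ((536.6784057617188, -451.31036376953125), (15.803399085998535, 119.25494384765625), 71.3316879272461)
105
132 27 130.63106982915951
140 27 125.26745534796724
148 32 119.95360255536525
156 19 113.07421080984759
```

View pics/w1.png

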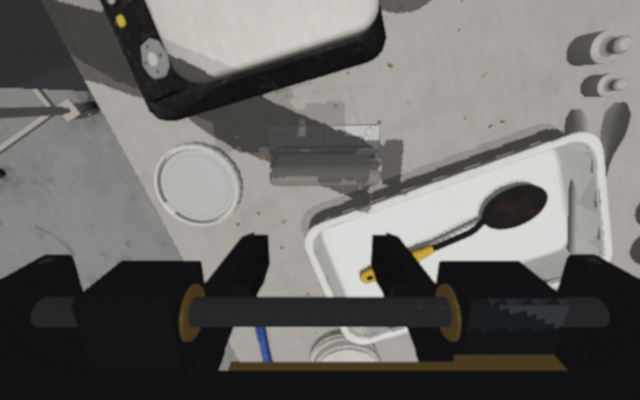

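View pics/scene1.png

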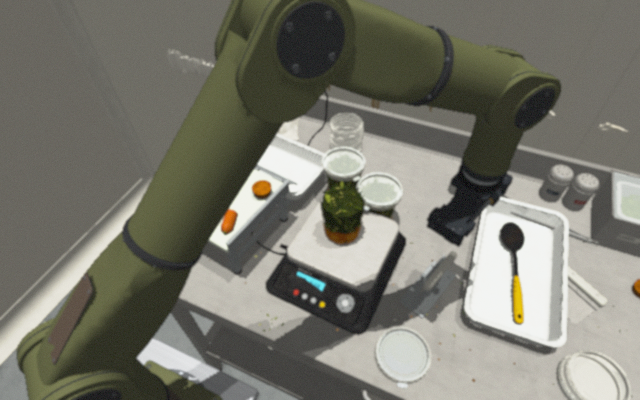

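Wrist view: rack and scraper at about (325,155), the handle's long side horizontal in the picture, so I must turn the gripper 90°. The scene view shows the drop-front down; the depth slope agrees (~39°).

Run:
```python
from loc import *
print(np.round(s['q'],2))
d=dict(np.load('/tmp/w1.npz')); W=cloud(d)*1000
a=np.radians(71.7); n=np.array([np.cos(a),np.sin(a),0]); t=np.array([np.sin(a),-np.cos(a),0])
q=W.reshape(-1,3); N,Tt,Z=q@n,q@t,q[:,2]
k=(abs(N+257)<14)&(abs(Tt-651)<56)
for lo in range(-272,-236,2):
    m=(abs(N-lo)<=1)&(abs(Tt-651)<56)&(Z>3); zz=Z[m]; print(lo,m.sum(),[round(float(np.median(zz[(zz>c)&(zz<=e)])),1) if ((zz>c)&(zz<=e)).sum()>5 else None for c,e in[(3,30),(30,66),(66,80),(80,110),(110,125)]])
m=(N>-269)&(N<-252)&(abs(Tt-651)<56)&(Z>112); print('top slope',np.polyfit(N[m],Z[m],1), np.percentile(N[m],[1,99]))
for c in range(66,118,5):
    m=(N>-256)&(N<-240)&(abs(Tt-651)<54)&(abs(Z-c)<2.5); print(c,m.sum(),np.median(N[m]).round(2))
m=(N>-270)&(N<-250)&(Z>112); print(np.percentile(Tt[m],[.5,99.5]),'yaw',np.polyfit(Tt[m],N[m],1))
print('cam',d['T'][:3,3]); print(find('wrist',d,'scraper_rack') if 0 else '')
```

```text
t 5.9 p [ 530.5 -451.3  301.7] board [ 105.7 -579.1  301.7] F [ 0.3  0.6 -2. ] open 0.65 0.0
tool x in board [ 0.183  0.983 -0.004] y [ 0.983 -0.183 -0.002] z [-0.003 -0.003 -1.   ]
[ 0.56  0.76  0.16  1.28 -0.12  1.11  0.4 ]
-272 8 [None, None, None, None, None]
-270 111 [None, None, None, None, 114.5]
-268 338 [None, None, None, None, 116.6]
-266 448 [None, None, None, None, 118.1]
-264 468 [None, None, None, None, 118.8]
-262 508 [None, None, None, None, 119.2]
-260 525 [None, None, None, None, 119.2]
-258 556 [None, None, None, None, 119.0]
-256 714 [None, None, None, None, 118.4]
-254 804 [None, None, None, None, 117.1]
-252 1204 [None, None, None, 101.5, 114.0]
-250 3239 [None, 62.1, 73.2, 88.0, None]
-248 2344 [None, 50.9, None, None, None]
-246 448 [None, None, None, None, None]
-244 667 [None, 61.8, None, None, None]
-242 3877 [14.4, 64.5, 66.6, None, None]
-240 2373 [12.7, 34.5, 68.6, None, None]
-238 3610 [5.6, 34.3, 71.2, None, None]
top slope [  1.30153005 597.61618965] [-268.55145836 -252.12603661]
66 220 -242.48
71 97 -249.57
76 89 -249.91
81 98 -250.16
86 102 -250.43
91 189 -251.02
96 11 -251.29
101 97 -251.05
106 117 -251.28
111 143 -251.6
116 409 -253.49
[567.77223463 724.98187161] yaw [ 8.13617011e-03 -2.61953545e+02]
cam [ 0.55790044 -0.37386677  0.42585649]
```

Emit:
{"method": "step_arm", "body": {"motion": [{"dp": [1, 3, 24], "twist": [0, 0, 0.175], "hand": 0.2}, {"dp": [2, 6, 48], "twist": [0, 0, 0.35], "hand": 0.2}, {"dp": [2, 6, 72], "twist": [0, 0, 0.525], "hand": 0.2}, {"dp": [2, 6, 96], "twist": [0, 0, 0.7], "hand": 0.2}, {"dp": [2, 6, 120], "twist": [0, 0, 0.875], "hand": 0.2}]}}

```text
clock: 6.52
tool_pos: [0.5409, -0.4448, 0.1815]
eef_rot: [0.983, 0.184, 0.0, -0.001]
contact_force: [1.0, -0.1, -0.3]
opening: 0.6
finger_force: 0.0
```

Emit:
{"method": "step_arm", "body": {"motion": [{"dp": [0, 0, 0], "twist": [0, 0, 0.175], "hand": 0.2}, {"dp": [0, 0, 0], "twist": [0, 0, 0.35], "hand": 0.2}, {"dp": [0, 0, 0], "twist": [0, 0, 0.525], "hand": 0.2}, {"dp": [0, 0, 0], "twist": [0, 0, 0.686], "hand": 0.2}, {"dp": [0, 0, 0], "twist": [0, 0, 0.686], "hand": 0.2}]}}

```text
clock: 7.15
tool_pos: [0.5408, -0.445, 0.1821]
eef_rot: [0.988, -0.154, -0.001, -0.001]
contact_force: [-0.2, -0.1, 0.4]
opening: 0.605
finger_force: 0.0
```

Run:
```python
from loc import *
print('tool y angle',np.degrees(np.arctan2(M[1,1],M[0,1])), 'M',M.round(3).tolist(),np.round(s['q'],2))
print(tool([536.3,-451.6,109.5]))
```

```text
t 7.15 p [ 540.8 -445.   182.1] board [ 115.  -571.3  182.1] F [-0.2 -0.1  0.4] open 0.605 0.0
tool x in board [ 0.987 -0.163 -0.001] y [-0.163 -0.987 -0.001] z [-0.001  0.001 -1.   ]
tool y angle -107.71762065303264 M [[0.953, -0.304, -0.001], [-0.304, -0.953, 0.001], [-0.001, -0.001, -1.0]] [ 0.37  0.94  0.54  1.4  -0.54  0.95 -0.83]
[-2.15849587  7.74677192 72.63417143]
```

```bash
cat > hand.py <<'E'
from loc import *
d=snap('wrist'); save(d,'w2.png'); s2=r.get_state(); print('after',np.round(s2['tool_pos'],4))
W=cloud(d)*1000
a=np.radians(71.7); n=np.array([np.cos(a),np.sin(a),0]); t=np.array([np.sin(a),-np.cos(a),0])
q=W.reshape(-1,3); N,Tt,Z=q@n,q@t,q[:,2]
k=(abs(N+259)<16)&(abs(Tt-651)<85)&(Z>105)&(Z<126); Q=q[k]
print(len(Q), cv2.minAreaRect(Q[:,:2].astype(np.float32)), np.percentile(Q@n,[1,50,99]),np.percentile(Q@t,[1,99]))
for lo in range(-274,-244,2):
    m=(abs(N-lo)<=1)&(abs(Tt-651)<50)&(Z>75)&(Z<126); print(lo,m.sum(),np.median(Z[m]).round(1))
for c in range(71,118,5):
    m=(N>-256)&(N<-240)&(abs(Tt-651)<50)&(abs(Z-c)<2.5); print(c,m.sum(),np.median(N[m]).round(2))
E
python3 hand.py
```

```text
t 7.15 p [ 540.8 -445.   182.1] board [ 115.  -571.3  182.1] F [-0.2 -0.1  0.4] open 0.605 0.0
tool x in board [ 0.987 -0.163 -0.001] y [-0.163 -0.987 -0.001] z [-0.001  0.001 -1.   ]
after [ 0.5407 -0.4453  0.1824]
4171 ((537.5315551757812, -452.4105224609375), (18.925813674926758, 121.90245819091797), 71.93567657470703) [-269.69952802 -260.44153753 -251.5956425 ] [594.77637433 712.39197307]
-274 0 nan
-272 0 nan
-270 152 114.3
-268 338 116.6
-266 370 118.1
-264 372 118.7
-262 385 119.0
-260 386 119.0
-258 380 118.9
-256 385 118.3
-254 388 116.8
-252 331 113.4
-250 141 81.9
-248 0 nan
-246 0 nan
71 20 -240.52
76 27 -249.95
81 62 -250.27
86 31 -250.63
91 5 -250.8
96 0 nan
101 48 -251.05
106 54 -251.42
111 84 -251.8
116 689 -253.92
  return _methods._mean(a, axis=axis, dtype=dtype,
  ret = ret.dtype.type(ret / rcount)
```

View pics/w2.png

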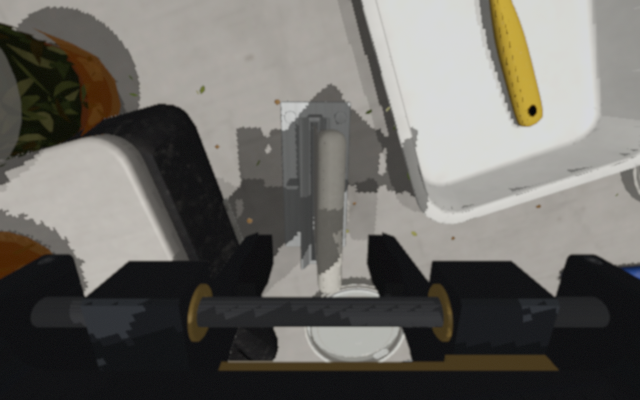

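Emit:
{"method": "step_arm", "body": {"motion": [{"dp": [-1, 8, 25], "twist": [0.05, 0, 0.008], "hand": 0.2}, {"dp": [-1, 8, 50], "twist": [0.05, 0, 0.008], "hand": 0.2}, {"dp": [-1, 8, 72], "twist": [0.05, 0, 0.008], "hand": 0.2}, {"dp": [-1, 8, 73], "twist": [0.05, 0, 0.008], "hand": 0.2}, {"dp": [-1, 8, 73], "twist": [0.05, 0, 0.008], "hand": -0.3}], "force": 40}}

```text
clock: 7.82
tool_pos: [0.5373, -0.4541, 0.1106]
eef_rot: [0.987, -0.159, 0.004, -0.024]
contact_force: [0.6, -0.1, -0.6]
opening: 0.514
finger_force: 0.0
```

Emit:
{"method": "step_arm", "body": {"motion": [{"dp": [0, 0, 0], "twist": [0, 0, 0], "hand": -1}, {"dp": [0, 0, 0], "twist": [0, 0, 0], "hand": -1}, {"dp": [0, 0, 0], "twist": [0, 0, 0], "hand": -1}, {"dp": [0, 0, 0], "twist": [0, 0, 0], "hand": -1}], "force": 40}}

```text
clock: 8.32
tool_pos: [0.5376, -0.4529, 0.1107]
eef_rot: [0.987, -0.159, 0.004, -0.026]
contact_force: [0.5, 3.4, 5.2]
opening: 0.204
finger_force: 40.0
```

Run:
```python
from loc import *
print(s['moment'], M.round(4).tolist())
```

```text
t 8.325 p [ 537.6 -452.9  110.7] board [ 113.  -579.6  110.7] F [0.5 3.4 5.2] open 0.204 40.004725945182145
tool x in board [ 0.985 -0.174  0.   ] y [-0.173 -0.983 -0.052] z [ 0.009  0.051 -0.999]
[ 1.15208163 -0.06391478  0.09143404] [[0.9491, -0.3145, 0.0169], [-0.3149, -0.9478, 0.0495], [0.0004, -0.0523, -0.9986]]
```

Emit:
{"method": "step_arm", "body": {"motion": [{"dp": [0, 0, -12], "twist": [0, 0, 0], "hand": -1}, {"dp": [0, 0, -30], "twist": [0, 0, 0], "hand": -1}, {"dp": [0, 0, -50], "twist": [0, 0, 0], "hand": -1}, {"dp": [0, 0, -75], "twist": [0, 0, 0], "hand": -1}, {"dp": [0, 0, -110], "twist": [0, 0, 0], "hand": -1}]}}

```text
clock: 8.95
tool_pos: [0.5339, -0.4612, 0.222]
eef_rot: [0.987, -0.161, 0.004, -0.023]
contact_force: [0.4, -0.3, -1.6]
opening: 0.2
finger_force: 39.9
```

Emit:
{"method": "step_arm", "body": {"motion": [{"dp": [-20, 0, -50], "twist": [-0.05, 0, -0.09], "hand": -1}, {"dp": [-40, 0, -100], "twist": [-0.05, 0, -0.174], "hand": -1}, {"dp": [-60, 0, -155], "twist": [-0.05, 0, -0.174], "hand": -1}]}}

```text
clock: 9.32
tool_pos: [0.4737, -0.4493, 0.3783]
eef_rot: [0.997, -0.074, 0.002, 0.003]
contact_force: [1.0, 0.3, -0.8]
opening: 0.203
finger_force: 39.9
```

Run:
```python
from loc import *
print(to([-46,-126,375]),np.round(s['q'],2))
for c in ['scene','side']:
    d=dict(np.load('/tmp/%s.npz'%c)); W=cloud(d)*1000; b=(W-bo)@B; px=d['pixels'].astype(int); R_,G,Bb=px[...,0],px[...,1],px[...,2]
    og=(abs(b[...,0])<125)&(abs(b[...,1])<125)&(R_>100)&(Bb<100)&(R_>G*1.35)&(b[...,2]>137)
    n,l,st,ce=cv2.connectedComponentsWithStats(og.astype(np.uint8))
    for i in range(1,n):
        if st[i,4]>30:
            q=b[l==i]; print(c,ce[i].round(),np.percentile(q,[2,50,98],0).round().tolist())
    m=(abs(b[...,0]-61)<45)&(b[...,1]<-45)&(b[...,1]>-123)&(b[...,2]>180); q=b[m]
    if len(q): print('cuprim',len(q),np.percentile(q,[3,97],0).round().tolist())
```

```text
t 9.325 p [ 473.7 -449.3  378.3] board [  49.2 -585.4  378.3] F [ 1.   0.3 -0.8] open 0.203 39.87260025925934
tool x in board [ 1.    -0.003  0.005] y [-0.003 -1.     0.005] z [ 0.005 -0.005 -1.   ]
[ -96.7 -459.1    0.6] [ 0.4   0.68  0.59  1.33 -0.38  1.23 -0.71]
scene [214. 166.] [[47.0, 49.0, 146.0], [60.0, 76.0, 158.0], [85.0, 124.0, 164.0]]
scene [261. 188.] [[38.0, -113.0, 162.0], [60.0, -90.0, 165.0], [83.0, -67.0, 168.0]]
scene [220. 194.] [[-35.0, -22.0, 147.0], [-10.0, -5.0, 157.0], [18.0, 15.0, 162.0]]
scene [183. 203.] [[-113.0, 49.0, 146.0], [-82.0, 56.0, 156.0], [-50.0, 66.0, 162.0]]
scene [229. 221.] [[-93.0, -101.0, 148.0], [-66.0, -87.0, 159.0], [-36.0, -66.0, 164.0]]
side [321. 226.] [[38.0, -111.0, 163.0], [62.0, -85.0, 165.0], [84.0, -62.0, 167.0]]
side [364. 245.] [[-91.0, -87.0, 148.0], [-65.0, -70.0, 157.0], [-39.0, -55.0, 163.0]]
side [328. 257.] [[-33.0, -11.0, 148.0], [-8.0, 12.0, 157.0], [25.0, 28.0, 162.0]]
side [287. 267.] [[48.0, 58.0, 148.0], [59.0, 86.0, 159.0], [75.0, 112.0, 163.0]]
side [345. 284.] [[-111.0, 61.0, 147.0], [-81.0, 73.0, 156.0], [-49.0, 80.0, 161.0]]
```

Emit:
{"method": "step_arm", "body": {"motion": [{"dp": [-11, -57, 0], "twist": [0, 0, 0], "hand": -1}, {"dp": [-22, -114, 0], "twist": [0, 0, 0], "hand": -1}, {"dp": [-34, -171, 0], "twist": [0, 0, 0], "hand": -1}, {"dp": [-46, -228, 0], "twist": [0, 0, 0], "hand": -1}, {"dp": [-58, -285, 0], "twist": [0, 0, 0], "hand": -1}]}}

```text
clock: 9.95
tool_pos: [0.4599, -0.1577, 0.3762]
eef_rot: [0.997, -0.075, 0.004, 0.002]
contact_force: [1.3, 0.6, -1.1]
opening: 0.205
finger_force: 39.9
```

Emit:
{"method": "step_arm", "body": {"motion": [{"dp": [-12, -57, 0], "twist": [0, 0, 0], "hand": -1}, {"dp": [-24, -114, 0], "twist": [0, 0, 0], "hand": -1}, {"dp": [-38, -171, 30], "twist": [0, 0, 0], "hand": -1}, {"dp": [-38, -176, 70], "twist": [0, 0, 0], "hand": -1}, {"dp": [-38, -176, 70], "twist": [0, 0, 0], "hand": -1}]}}

```text
clock: 10.58
tool_pos: [0.4478, 0.0217, 0.3038]
eef_rot: [0.997, -0.074, 0.001, 0.001]
contact_force: [0.5, -0.1, -0.4]
opening: 0.205
finger_force: 39.9
```

Run:
```python
from loc import *
print(to([-46,-123,248]),np.round(s['q'],2))
d=snap('side'); save(d,'side1.png')
W=cloud(d)*1000; b=(W-bo)@B
for z0 in range(180,280,10):
    m=(abs(b[...,0]+46)<90)&(b[...,1]<-60)&(b[...,1]>-160)&(abs(b[...,2]-z0)<5)
    q=b[m]
    if len(q)>5: print(z0,len(q),np.percentile(q,[2,50,98],0)[:,:2].round(1).tolist())
```

```text
t 10.575 p [447.8  21.7 303.8] board [ -44.8 -123.1  303.8] F [ 0.5 -0.1 -0.4] open 0.205 39.872694024816155
tool x in board [ 1.    -0.002  0.002] y [-0.002 -1.     0.002] z [ 0.002 -0.002 -1.   ]
[-1.3 -0.2 55.8] [-0.56  0.46  0.61  2.04 -0.38  0.75 -1.43]
200 95 [[-99.0, -115.8], [-48.5, -113.0], [10.5, -110.5]]
210 148 [[-100.4, -115.5], [-46.9, -112.9], [12.2, -110.7]]
220 148 [[-100.4, -115.7], [-47.6, -113.0], [10.6, -110.3]]
230 153 [[-99.6, -115.7], [-47.8, -112.9], [9.8, -109.6]]
240 151 [[-100.9, -115.6], [-45.0, -113.0], [11.6, -110.2]]
250 161 [[-101.9, -115.9], [-46.1, -113.1], [10.1, -110.2]]
260 161 [[-100.6, -116.1], [-51.1, -113.0], [10.0, -110.4]]
270 163 [[-101.4, -116.2], [-48.4, -113.3], [9.8, -110.2]]
```

View pics/side1.png

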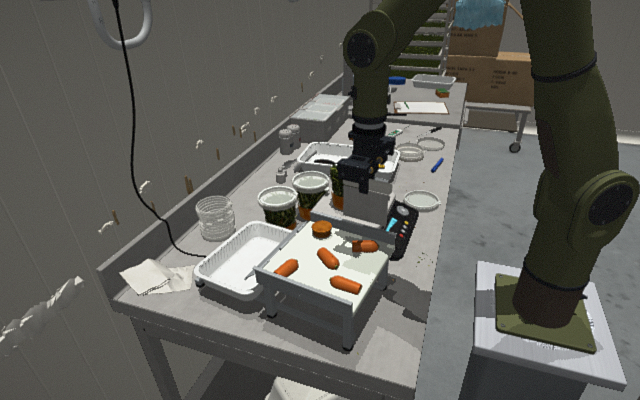

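Emit:
{"method": "step_arm", "body": {"motion": [{"dp": [-1, 0, 25], "twist": [0, 0, 0], "hand": -1}, {"dp": [-1, 0, 45], "twist": [0, 0, 0], "hand": -1}, {"dp": [-1, 0, 56], "twist": [0, 0, 0], "hand": -1}, {"dp": [-1, 0, 56], "twist": [0, 0, 0], "hand": -1}]}}

```text
clock: 11.12
tool_pos: [0.4487, 0.0212, 0.249]
eef_rot: [0.997, -0.075, 0.003, 0.0]
contact_force: [-0.5, -0.3, -1.6]
opening: 0.206
finger_force: 39.9
```

Run:
```python
from loc import *
```

```text
t 11.125 p [448.7  21.2 249. ] board [ -43.9 -123.4  249. ] F [-0.5 -0.3 -1.6] open 0.206 39.87276345491409
tool x in board [ 1.    -0.004  0.006] y [-0.004 -1.     0.   ] z [ 0.006 -0.    -1.   ]
```

Emit:
{"method": "step_arm", "body": {"motion": [{"dp": [-1, -12, 1], "twist": [0, 0, 0], "hand": -1}, {"dp": [-2, -26, 1], "twist": [0, 0, 0], "hand": -1}, {"dp": [-3, -41, 1], "twist": [0, 0, 0], "hand": -1}, {"dp": [-3, -56, 1], "twist": [0, 0, 0], "hand": -1}, {"dp": [-3, -71, 1], "twist": [0, 0, 0], "hand": -1}]}}

```text
clock: 11.75
tool_pos: [0.4555, 0.0945, 0.2471]
eef_rot: [0.997, -0.073, 0.002, 0.0]
contact_force: [0.1, -0.8, -0.9]
opening: 0.206
finger_force: 39.9
```

Emit:
{"method": "step_arm", "body": {"motion": [{"dp": [0, -12, 0], "twist": [0, 0, 0], "hand": -1}, {"dp": [0, -24, 0], "twist": [0, 0, 0], "hand": -1}, {"dp": [0, -36, 0], "twist": [0, 0, 0], "hand": -1}, {"dp": [0, -48, 0], "twist": [0, 0, 0], "hand": -1}, {"dp": [0, -56, 0], "twist": [0, 0, 0], "hand": -1}]}}

```text
clock: 12.38
tool_pos: [0.4637, 0.1493, 0.247]
eef_rot: [0.997, -0.073, 0.002, 0.0]
contact_force: [-0.1, -2.0, -0.7]
opening: 0.203
finger_force: 39.9
```

Run:
```python
from loc import *
d=snap('side'); save(d,'side2.png')
cv2.imwrite('pics/side2c.png',cv2.resize(d['pixels'][180:360,180:460,::-1],None,fx=2.5,fy=2.5))
```

```text
t 12.375 p [463.7 149.3 247. ] board [-47.6   5.5 247. ] F [-0.1 -2.  -0.7] open 0.203 39.92603084072471
tool x in board [ 1.    -0.001  0.004] y [-0.001 -1.     0.   ] z [ 0.004 -0.    -1.   ]
```

View pics/side2c.png

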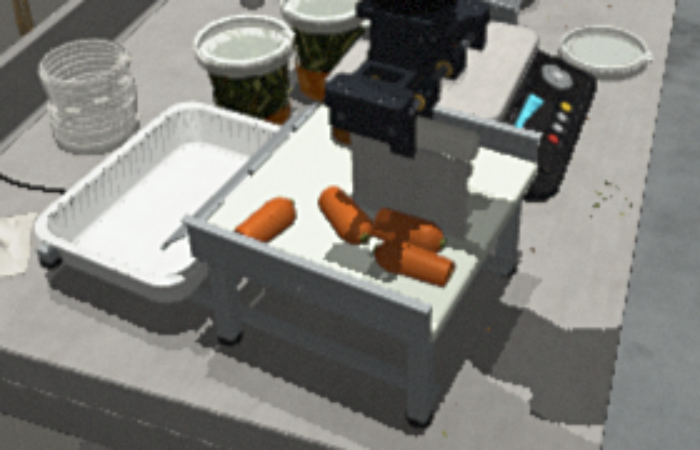

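Crop: blade stands against carrot D at (410,230), C beyond it at (415,262), B at (345,215), A at (267,217) near the chute.

```bash
cat > car.py <<'E'
from loc import *
def car(cam):
    d=snap(cam); W=cloud(d)*1000; b=(W-bo)@B; px=d['pixels'].astype(int); R_,G,Bb=px[...,0],px[...,1],px[...,2]
    og=(b[...,0]>-130)&(b[...,0]<380)&(abs(b[...,1])<160)&(R_>70)&(Bb<R_*.6)&(R_>G*1.35)&(b[...,2]>20)&(b[...,2]<185)
    n,l,st,ce=cv2.connectedComponentsWithStats(og.astype(np.uint8))
    for i in range(1,n):
        if st[i,4]>20:
            q=b[l==i]; print(cam,ce[i].round(),st[i,4],np.percentile(q,[2,50,98],0).round().tolist())
    return d
if __name__=='__main__':
    car('side'); car('scene')
E
python3 car.py
```

```text
t 12.425 p [463.8 150.3 246.9] board [-47.6   6.5 246.9] F [-0.3  0.4 -1.3] open 0.205 39.88810798153281
tool x in board [1.    0.    0.004] y [ 0. -1. -0.] z [ 0.004  0.    -1.   ]
side [335. 275.] 937 [[-111.0, 29.0, 143.0], [-57.0, 53.0, 156.0], [29.0, 82.0, 163.0]]
side [287. 268.] 255 [[47.0, 58.0, 144.0], [58.0, 86.0, 158.0], [75.0, 111.0, 163.0]]
scene [221. 183.] 44 [[13.0, 12.0, 146.0], [20.0, 19.0, 156.0], [32.0, 28.0, 160.0]]
scene [261. 188.] 231 [[35.0, -113.0, 159.0], [59.0, -92.0, 165.0], [84.0, -67.0, 168.0]]
scene [177. 207.] 106 [[-114.0, 51.0, 146.0], [-99.0, 59.0, 156.0], [-83.0, 72.0, 160.0]]
```

Emit:
{"method": "step_arm", "body": {"motion": [{"dp": [0, 4, -10], "twist": [0, 0, 0], "hand": -1}, {"dp": [0, 4, -60], "twist": [0, 0, 0], "hand": -1}, {"dp": [-25, -15, -65], "twist": [0, 0, -0.175], "hand": -1}, {"dp": [-45, -35, -65], "twist": [0, 0, -0.35], "hand": -1}, {"dp": [-65, -55, -65], "twist": [0, 0, -0.525], "hand": -1}]}}

```text
clock: 13.15
tool_pos: [0.4068, 0.2124, 0.3127]
eef_rot: [0.982, 0.19, 0.003, 0.001]
contact_force: [-0.5, 0.1, -1.2]
opening: 0.201
finger_force: 39.9
```

Emit:
{"method": "step_arm", "body": {"motion": [{"dp": [0, 0, 0], "twist": [0, 0, -0.175], "hand": -1}, {"dp": [0, 0, 0], "twist": [0, 0, -0.35], "hand": -1}, {"dp": [0, 0, 0], "twist": [0, 0, -0.525], "hand": -1}, {"dp": [0, 0, 0], "twist": [0, 0, -0.7], "hand": -1}, {"dp": [0, 0, 0], "twist": [0, 0, -0.875], "hand": -1}]}}

```text
clock: 13.78
tool_pos: [0.4074, 0.2115, 0.3125]
eef_rot: [0.809, 0.588, 0.002, 0.002]
contact_force: [-0.0, -0.4, -1.8]
opening: 0.203
finger_force: 39.9
```

Emit:
{"method": "step_arm", "body": {"motion": [{"dp": [0, 0, 0], "twist": [0, 0, -0.171], "hand": -1}, {"dp": [0, 0, 0], "twist": [0, 0, -0.171], "hand": -1}]}}

```text
clock: 14.02
tool_pos: [0.4074, 0.2116, 0.3124]
eef_rot: [0.758, 0.652, 0.002, 0.002]
contact_force: [-0.1, 0.5, -1.2]
opening: 0.207
finger_force: 39.9
```

Run:
```python
from car import *
print(to([-114,61,247]),np.round(s['q'],2))
d=car('side'); W=cloud(d)*1000; b=(W-bo)@B
m=(b[...,0]<-60)&(b[...,0]>-200)&(b[...,2]>195)&(b[...,2]<265)&(b[...,1]>-40)&(b[...,1]<160); q=b[m]; print(len(q),np.percentile(q,[2,50,98],0).round(1).tolist())
```

```text
t 14.025 p [407.4 211.6 312.4] board [-112.4   58.9  312.4] F [-0.1  0.5 -1.2] open 0.207 39.87199388444424
tool x in board [0.005 1.    0.   ] y [ 1.    -0.005  0.005] z [ 0.005  0.    -1.   ]
[ 2.1 -1.9 65.4] [-0.71  0.4   0.19  1.99 -0.1   0.75 -0.61]
side [321. 226.] 205 [[38.0, -110.0, 162.0], [61.0, -85.0, 165.0], [85.0, -61.0, 167.0]]
side [335. 275.] 920 [[-112.0, 29.0, 143.0], [-57.0, 56.0, 156.0], [30.0, 82.0, 163.0]]
side [287. 268.] 254 [[47.0, 58.0, 145.0], [58.0, 86.0, 158.0], [75.0, 111.0, 164.0]]
471 [[-122.0, 3.5, 208.7], [-121.2, 66.2, 237.1], [-120.2, 116.7, 263.9]]
```

Emit:
{"method": "step_arm", "body": {"motion": [{"dp": [1, -1, 25], "twist": [0, 0, 0], "hand": -1}, {"dp": [1, -1, 50], "twist": [0, 0, 0], "hand": -1}, {"dp": [1, -1, 64], "twist": [0, 0, 0], "hand": -1}, {"dp": [1, -1, 65], "twist": [0, 0, 0], "hand": -1}, {"dp": [1, 8, 65], "twist": [0, 0, 0], "hand": -1}]}}

```text
clock: 14.7
tool_pos: [0.4155, 0.2123, 0.2473]
eef_rot: [0.757, 0.653, 0.001, 0.002]
contact_force: [0.1, -0.2, -2.3]
opening: 0.209
finger_force: 39.9
```

Emit:
{"method": "step_arm", "body": {"motion": [{"dp": [0, 14, 0], "twist": [0, 0, 0], "hand": -1}, {"dp": [0, 30, 0], "twist": [0, 0, 0], "hand": -1}, {"dp": [0, 48, 0], "twist": [0, 0, 0], "hand": -1}, {"dp": [0, 66, 0], "twist": [0, 0, 0], "hand": -1}, {"dp": [0, 82, 0], "twist": [0, 0, 0], "hand": -1}]}}

```text
clock: 15.32
tool_pos: [0.4975, 0.1997, 0.2472]
eef_rot: [0.757, 0.653, 0.001, 0.001]
contact_force: [-2.5, -0.0, -0.9]
opening: 0.2
finger_force: 39.9
```

Run:
```python
from car import *
d=car('side'); cv2.imwrite('pics/side3c.png',cv2.resize(d['pixels'][180:360,180:460,::-1],None,fx=2.5,fy=2.5))
```

```text
t 15.325 p [497.5 199.7 247.2] board [-21.5  60.2 247.2] F [-2.5 -0.  -0.9] open 0.2 39.89436767064035
tool x in board [ 0.002  1.    -0.001] y [ 1.    -0.002  0.003] z [ 0.003 -0.001 -1.   ]
side [296. 265.] 611 [[-1.0, 2.0, 143.0], [55.0, 73.0, 157.0], [77.0, 110.0, 163.0]]
```

View pics/side3c.png

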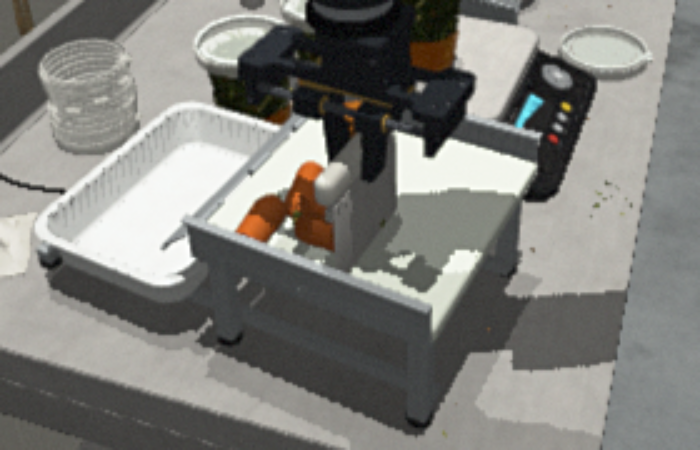

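Crop: the blade (345,220) is pushing the carrots ahead at (265,217) and (310,205); nothing is left behind it on the visible side.

Emit:
{"method": "step_arm", "body": {"motion": [{"dp": [0, 16, 0], "twist": [0, 0, 0], "hand": -1}, {"dp": [0, 32, 0], "twist": [0, 0, 0], "hand": -1}, {"dp": [0, 48, 0], "twist": [0, 0, 0], "hand": -1}, {"dp": [0, 64, 0], "twist": [0, 0, 0], "hand": -1}, {"dp": [0, 80, 0], "twist": [0, 0, 0], "hand": -1}]}}

```text
clock: 16.0
tool_pos: [0.576, 0.1879, 0.2472]
eef_rot: [0.757, 0.653, 0.001, 0.001]
contact_force: [-1.7, 1.0, -1.3]
opening: 0.203
finger_force: 39.9
```

Run:
```python
from car import *
car('side'); d=car('scene')
```

```text
t 16.0 p [576.  187.9 247.2] board [ 57.9  60.  247.2] F [-1.7  1.  -1.3] open 0.203 39.870680160820484
tool x in board [ 0.002  1.    -0.001] y [ 1.    -0.002  0.003] z [ 0.003 -0.001 -1.   ]
side [325. 228.] 94 [[37.0, -110.0, 162.0], [49.0, -83.0, 165.0], [59.0, -62.0, 167.0]]
side [272. 249.] 46 [[122.0, 31.0, 142.0], [134.0, 39.0, 151.0], [142.0, 44.0, 160.0]]
side [271. 264.] 293 [[74.0, 67.0, 144.0], [99.0, 97.0, 158.0], [130.0, 111.0, 163.0]]
scene [243. 164.] 302 [[70.0, -24.0, 145.0], [111.0, 18.0, 156.0], [142.0, 56.0, 164.0]]
scene [261. 188.] 232 [[36.0, -113.0, 159.0], [58.0, -91.0, 165.0], [82.0, -67.0, 168.0]]
```

Emit:
{"method": "step_arm", "body": {"motion": [{"dp": [-4, 15, 0], "twist": [0, 0, 0], "hand": -1}, {"dp": [-8, 30, 0], "twist": [0, 0, 0], "hand": -1}, {"dp": [-10, 45, 0], "twist": [0, 0, 0], "hand": -1}, {"dp": [-10, 60, 0], "twist": [0, 0, 0], "hand": -1}, {"dp": [-10, 75, 0], "twist": [0, 0, 0], "hand": -1}]}}

```text
clock: 16.73
tool_pos: [0.6494, 0.167, 0.248]
eef_rot: [0.757, 0.653, 0.001, 0.002]
contact_force: [0.5, 0.1, -1.7]
opening: 0.203
finger_force: 39.9
```

Emit:
{"method": "step_arm", "body": {"motion": [{"dp": [0, 15, 0], "twist": [0, 0, 0], "hand": -1}, {"dp": [0, 26, 0], "twist": [0, 0, 0], "hand": -1}, {"dp": [0, 26, 0], "twist": [0, 0, 0], "hand": -1}]}}

```text
clock: 17.1
tool_pos: [0.6748, 0.1632, 0.2478]
eef_rot: [0.757, 0.653, 0.001, 0.002]
contact_force: [0.3, -0.1, -0.8]
opening: 0.203
finger_force: 39.9
```

Run:
```python
from car import *
car('side'); d=car('scene'); cv2.imwrite('pics/sc4.png',cv2.resize(d['pixels'][90:290,120:400,::-1],None,fx=2.5,fy=2.5))
```

```text
t 17.1 p [674.8 163.2 247.8] board [159.3  49.8 247.8] F [ 0.3 -0.1 -0.8] open 0.203 39.872763035818934
tool x in board [ 0.002  1.    -0.001] y [ 1.    -0.002  0.005] z [ 0.005 -0.001 -1.   ]
side [322. 226.] 203 [[38.0, -111.0, 161.0], [61.0, -84.0, 165.0], [85.0, -61.0, 167.0]]
side [241. 262.] 262 [[225.0, -14.0, 40.0], [260.0, 29.0, 51.0], [285.0, 45.0, 59.0]]
side [229. 278.] 240 [[212.0, 83.0, 40.0], [237.0, 98.0, 63.0], [257.0, 113.0, 81.0]]
side [251. 279.] 43 [[174.0, 67.0, 44.0], [190.0, 70.0, 56.0], [204.0, 72.0, 70.0]]
scene [262. 151.] 99 [[150.0, -7.0, 41.0], [264.0, 85.0, 48.0], [287.0, 103.0, 162.0]]
scene [275. 160.] 110 [[223.0, 13.0, 45.0], [247.0, 20.0, 54.0], [281.0, 39.0, 62.0]]
scene [292. 165.] 129 [[254.0, -57.0, 37.0], [265.0, -29.0, 46.0], [281.0, 0.0, 52.0]]
scene [261. 188.] 244 [[36.0, -113.0, 160.0], [58.0, -91.0, 165.0], [83.0, -64.0, 168.0]]
```

View pics/sc4.png

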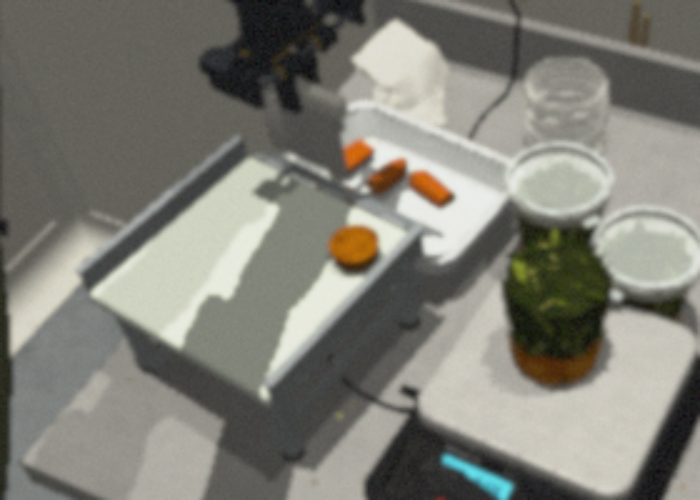

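Crop: the board is empty except the cup at (354,247), three carrots show in the tray at (357,153), (388,176), (431,188); the fourth is hidden by the blade. Lift and check.

Emit:
{"method": "step_arm", "body": {"motion": [{"dp": [0, 0, -40], "twist": [0, 0, 0], "hand": -1}, {"dp": [-15, -30, -90], "twist": [0, 0, 0], "hand": -1}, {"dp": [-40, -65, -125], "twist": [0, 0, 0.175], "hand": -1}, {"dp": [-80, -100, -130], "twist": [0, 0, 0.35], "hand": -1}, {"dp": [-120, -130, -130], "twist": [0, 0, 0.525], "hand": -1}]}}

```text
clock: 17.82
tool_pos: [0.5256, 0.0638, 0.3785]
eef_rot: [0.902, 0.432, 0.003, 0.001]
contact_force: [0.2, 0.2, -1.9]
opening: 0.202
finger_force: 39.9
```

Run:
```python
from car import *
print(np.round(s['q'],2), tool([537.6,-452.9,375]))
d=car('scene');d=car('side'); cv2.imwrite('pics/sd5.png',cv2.resize(d['pixels'][180:360,180:460,::-1],None,fx=2.5,fy=2.5))
```

```text
t 17.825 p [525.6  63.8 378.5] board [ 26.1 -70.1 378.5] F [ 0.2  0.2 -1.9] open 0.202 39.86876240931451
tool x in board [0.506 0.862 0.004] y [ 0.862 -0.506  0.004] z [ 0.006  0.001 -1.   ]
[-0.42  0.44  0.32  1.7  -0.16  1.02 -0.72] [-395.40654052  332.84433153    3.48490435]
scene [261. 152.] 156 [[228.0, 71.0, 41.0], [259.0, 86.0, 48.0], [292.0, 101.0, 55.0]]
scene [274. 161.] 129 [[219.0, 11.0, 43.0], [246.0, 22.0, 50.0], [277.0, 41.0, 57.0]]
scene [292. 165.] 125 [[254.0, -56.0, 37.0], [265.0, -30.0, 45.0], [282.0, 0.0, 51.0]]
scene [264. 187.] 129 [[44.0, -113.0, 162.0], [65.0, -97.0, 165.0], [81.0, -73.0, 168.0]]
side [319. 224.] 83 [[54.0, -110.0, 163.0], [72.0, -93.0, 165.0], [85.0, -69.0, 167.0]]
side [245. 261.] 389 [[222.0, -48.0, 33.0], [260.0, 22.0, 48.0], [281.0, 46.0, 55.0]]
side [224. 278.] 173 [[229.0, 76.0, 44.0], [259.0, 95.0, 50.0], [292.0, 107.0, 56.0]]
side [251. 278.] 46 [[155.0, 67.0, 46.0], [185.0, 69.0, 59.0], [202.0, 116.0, 111.0]]
```

View pics/sd5.png

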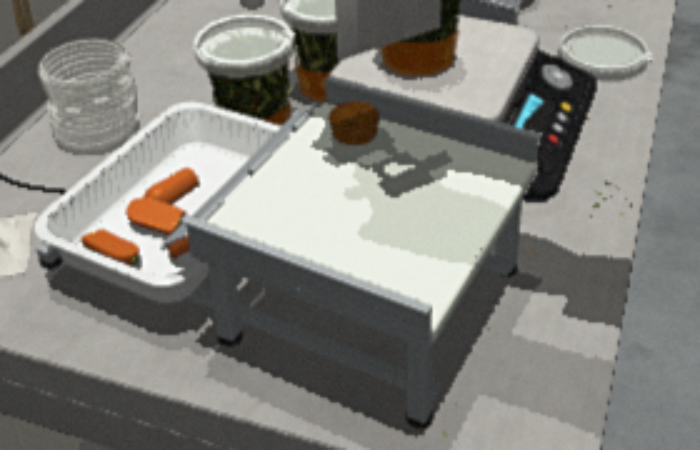

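Crop: all four carrots lie in the tray at (175,183), (155,213), (110,247), (178,245); cup undisturbed at (354,120).

Emit:
{"method": "step_arm", "body": {"motion": [{"dp": [-50, 42, 0], "twist": [0, 0, 0.175], "hand": -1}, {"dp": [-100, 84, 0], "twist": [0, 0, 0.35], "hand": -1}, {"dp": [-150, 126, 0], "twist": [0, 0, 0.525], "hand": -1}, {"dp": [-200, 168, 0], "twist": [0, 0, 0.7], "hand": -1}, {"dp": [-250, 210, 0], "twist": [0, 0, 0.875], "hand": -1}]}}

```text
clock: 18.55
tool_pos: [0.5361, -0.249, 0.3779]
eef_rot: [1.0, 0.01, 0.002, 0.0]
contact_force: [1.6, -0.1, -1.5]
opening: 0.199
finger_force: 39.9
```

Emit:
{"method": "step_arm", "body": {"motion": [{"dp": [0, 50, 0], "twist": [0, 0, 0.17], "hand": -1}, {"dp": [0, 100, 0], "twist": [0, 0, 0.34], "hand": -1}, {"dp": [1, 150, 0], "twist": [0, 0, 0.34], "hand": -1}, {"dp": [1, 190, 0], "twist": [0, 0, 0.34], "hand": -1}, {"dp": [1, 190, 40], "twist": [0, 0, 0.34], "hand": -1}]}}

```text
clock: 19.18
tool_pos: [0.541, -0.4434, 0.3402]
eef_rot: [0.987, -0.159, 0.005, 0.004]
contact_force: [1.0, 0.8, -2.7]
opening: 0.201
finger_force: 39.9
```

```bash
cat > rack.py <<'E'
from loc import *
H=np.array([[0.9491,-0.3145,0.0169],[-0.3149,-0.9478,0.0495],[0.0004,-0.0523,-0.9986]]); hp=np.array([537.6,-452.9,110.7])
up=-H[:,2]
def rel(l): # offset to home pose lifted l mm along the lean
    t=hp+l*up/up[2]
    print('lift',l,'dp',(M.T@(t-p)).round(1),'twist',R.from_matrix(M.T@H).as_rotvec().round(4))
E
python3 - <<'E'
from rack import *
rel(90); rel(72); rel(0)
E
```

```text
t 19.175 p [ 541.  -443.4  340.2] board [ 114.9 -569.8  340.2] F [ 1.   0.8 -2.7] open 0.201 39.872985715046525
tool x in board [ 0.985 -0.172  0.011] y [-0.173 -0.985  0.006] z [ 0.009 -0.007 -1.   ]
lift 90 dp [ -1.8  14.  139.5] twist [ 0.058  -0.0101  0.0015]
lift 72 dp [ -1.9  12.9 157.5] twist [ 0.058  -0.0101  0.0015]
lift 0 dp [ -2.7   8.8 229.5] twist [ 0.058  -0.0101  0.0015]
```

Emit:
{"method": "step_arm", "body": {"motion": [{"dp": [-1, 6, 50], "twist": [0.058, -0.01, 0.0015], "hand": -1}, {"dp": [-2, 14, 100], "twist": [0.058, -0.01, 0.0015], "hand": -1}, {"dp": [-2, 14, 135], "twist": [0.058, -0.01, 0.0015], "hand": -1}, {"dp": [-2, 14, 139], "twist": [0.058, -0.01, 0.0015], "hand": -1}, {"dp": [-2, 14, 139], "twist": [0.058, -0.01, 0.0015], "hand": -1}]}}

```text
clock: 19.8
tool_pos: [0.5366, -0.451, 0.2001]
eef_rot: [0.987, -0.157, 0.002, -0.029]
contact_force: [0.3, 0.6, -1.6]
opening: 0.203
finger_force: 39.9
```

Run:
```python
from rack import *
rel(72); rel(0)
d=snap('wrist'); W=cloud(d)*1000
a=np.radians(71.7); n=np.array([np.cos(a),np.sin(a),0]); t=np.array([np.sin(a),-np.cos(a),0])
q=W.reshape(-1,3); N,T,Z=q@n,q@t,q[:,2]
for c in list(range(60,125,6)):
    m=(N>-275)&(N<-225)&(abs(T-651)<75)&(abs(Z-c)<3)
    if m.sum()>10: print(c,m.sum(),np.percentile(N[m],[3,50,97]).round(1),np.percentile(T[m],[2,98]).round(1))
save(d,'w6.png')
```

```text
t 19.8 p [ 536.6 -451.   200.1] board [ 111.7 -577.9  200.1] F [ 0.3  0.6 -1.6] open 0.203 39.87293313257396
tool x in board [ 0.985 -0.17  -0.004] y [-0.17  -0.984 -0.058] z [ 0.006  0.058 -0.998]
lift 72 dp [ 1.6  6.3 17. ] twist [-0.0055  0.0049  0.0038]
lift 0 dp [ 1.9  6.7 89.1] twist [-0.0055  0.0049  0.0038]
60 129 [-252.5 -245.5 -242.9] [695.7 718.9]
66 228 [-256.3 -252.6 -239.7] [696.2 719.1]
72 284 [-259.9 -239.3 -235.8] [694.3 718.8]
```

View pics/w6.png

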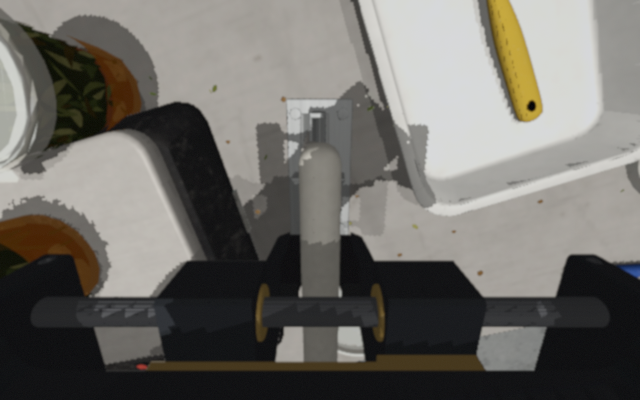

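Wrist view: the scraper's handle at (320,220) stands in line above the rack pocket, whose end shows at (318,120).

Emit:
{"method": "step_arm", "body": {"motion": [{"dp": [2, 6, 5], "twist": [-0.005, 0.005, 0.004], "hand": -1}, {"dp": [2, 6, 17], "twist": [-0.005, 0.005, 0.004], "hand": -1}, {"dp": [2, 6, 17], "twist": [-0.005, 0.005, 0.004], "hand": -1}]}}

```text
clock: 20.23
tool_pos: [0.5355, -0.4553, 0.1803]
eef_rot: [0.987, -0.16, 0.003, -0.027]
contact_force: [-0.2, 1.2, -1.8]
opening: 0.204
finger_force: 39.9
```

Run:
```python
from rack import *
rel(60); rel(0); print(s['moment'])
```

```text
t 20.225 p [ 535.5 -455.3  180.3] board [ 111.2 -582.3  180.3] F [-0.2  1.2 -1.8] open 0.204 39.87286635674536
tool x in board [ 0.985 -0.175 -0.003] y [-0.175 -0.983 -0.055] z [ 0.006  0.055 -0.998]
lift 60 dp [1.3 0.7 9.6] twist [-0.0025  0.0037 -0.0015]
lift 0 dp [ 1.5  0.9 69.7] twist [-0.0025  0.0037 -0.0015]
[-0.07638259  0.18684493 -0.02254409]
```

Lined up; descend slowly.

Emit:
{"method": "step_arm", "body": {"motion": [{"dp": [1, 1, 8], "twist": [-0.002, 0.003, -0.001], "hand": -1}, {"dp": [1, 1, 16], "twist": [-0.002, 0.003, -0.001], "hand": -1}, {"dp": [1, 1, 24], "twist": [-0.002, 0.003, -0.001], "hand": -1}, {"dp": [1, 1, 32], "twist": [-0.002, 0.003, -0.001], "hand": -1}]}}

```text
clock: 20.72
tool_pos: [0.5362, -0.4649, 0.1612]
eef_rot: [0.987, -0.161, 0.01, -0.018]
contact_force: [2.7, 1.7, 7.1]
opening: 0.226
finger_force: 39.7
```

Run:
```python
from rack import *
rel(0); print(s['moment'])
```

```text
t 20.725 p [ 536.2 -464.9  161.2] board [ 113.4 -591.7  161.2] F [2.7 1.7 7.1] open 0.226 39.68234282685444
tool x in board [ 0.984 -0.178  0.014] y [-0.177 -0.983 -0.038] z [ 0.021  0.035 -0.999]
lift 0 dp [-3.3 -9.9 50.9] twist [ 0.0145 -0.0138 -0.0037]
[ 1.45876871 -0.47598092  0.01508906]
```

I've now viewed 11 pictures, one over the limit of 10. From here I'll work from numbers only. The blade has met resistance, so I'm measuring that before going on.

```bash
cat > sc.py <<'E'
from rack import *
a=np.radians(71.7); n=np.array([np.cos(a),np.sin(a),0]); t=np.array([np.sin(a),-np.cos(a),0])
def scr(cams=('scene','side','wrist')):
    print('TCP n,t',(p@n).round(1),(p@t).round(1),'toolz n',(M[:,2]@n).round(4),'q',np.round(s['q'],2),'tau',np.round(s['joint_torque'],1))
    for c in cams:
        d=snap(c); W=cloud(d)*1000; q=W.reshape(-1,3); N,T,Z=q@n,q@t,q[:,2]
        for k in range(60,180,8):
            m=(N>-300)&(N<-215)&(abs(T-651)<75)&(abs(Z-k)<4)
            if m.sum()>10: print(c,k,m.sum(),'n',np.percentile(N[m],[3,25,50,75,97]).round(1),'t',np.percentile(T[m],[3,97]).round(1))
if __name__=='__main__': scr()
E
python3 sc.py
```

```text
t 20.725 p [ 536.2 -464.9  161.2] board [ 113.4 -591.7  161.2] F [2.7 1.7 7.1] open 0.226 39.68234282685444
tool x in board [ 0.984 -0.178  0.014] y [-0.177 -0.983 -0.038] z [ 0.021  0.035 -0.999]
TCP n,t -273.0 655.1 toolz n 0.0378 q [ 0.44  0.98  0.5   1.38 -0.57  0.94 -0.79] tau [ -8.1 -38.5   3.1  -8.7   0.4  -1.1  -0. ]
scene 60 85 n [-251.8 -244.2 -243.3 -242.2 -240.2] t [581.7 692.4]
scene 68 162 n [-258.2 -252.1 -239.9 -237.8 -234.7] t [583.7 684. ]
scene 76 25 n [-258.1 -251.9 -237.1 -236.  -235.1] t [588.5 686.1]
scene 140 22 n [-288.9 -268.6 -264.6 -260.4 -252.8] t [592.3 646.8]
scene 148 34 n [-294.4 -288.3 -276.7 -258.3 -249.8] t [593.  647.3]
scene 156 48 n [-293.9 -283.2 -272.5 -261.2 -250.7] t [590.4 656. ]
scene 164 102 n [-293.9 -282.7 -277.2 -265.5 -250.8] t [591.  660.4]
scene 172 210 n [-282.4 -278.1 -274.3 -270.3 -256.1] t [595.1 674.9]
side 60 43 n [-254.3 -241.4 -240.3 -238.  -235.5] t [584.4 671.3]
side 68 68 n [-255.3 -250.  -248.  -236.6 -233.4] t [587.  673.7]
side 76 51 n [-254.7 -250.4 -249.1 -246.4 -231.5] t [595.3 676.1]
side 84 40 n [-254.6 -251.3 -25
[... 759 characters left out ...]
44.8 660.1]
wrist 60 557 n [-252.5 -245.  -244.4 -243.5 -242.6] t [633.8 719.2]
wrist 68 1335 n [-258.3 -242.  -240.2 -238.4 -236. ] t [638.  717.9]
wrist 76 63 n [-259.  -238.9 -237.8 -237.2 -236.6] t [643.1 718. ]
wrist 124 19 n [-261.5 -259.9 -257.9 -256.1 -255.1] t [709.7 712. ]
wrist 132 198 n [-286.3 -281.1 -276.7 -251.2 -245.9] t [662.3 711.4]
wrist 140 380 n [-287.6 -281.8 -261.5 -249.2 -243.5] t [662.3 714. ]
wrist 148 612 n [-288.5 -280.7 -263.2 -251.5 -243.2] t [649.3 714.2]
wrist 156 3296 n [-285.7 -274.4 -270.7 -259.  -247.4] t [613.8 713.2]
wrist 164 5172 n [-283.4 -269.8 -266.3 -263.  -249.7] t [611.7 707.5]
wrist 172 1125 n [-287.8 -281.4 -276.4 -253.  -245.8] t [656.1 664.5]
```

Run:
```python
from sc import *
print((p@n).round(1),(p@t).round(1),s['moment']); rel(60)
```

```text
t 20.875 p [ 537.4 -455.9  150.6] board [ 113.3 -582.6  150.6] F [-0.  -0.4 -2.1] open 0.205 39.0019423677586
tool x in board [ 0.985 -0.174  0.004] y [-0.174 -0.983 -0.051] z [ 0.013  0.05  -0.999]
-264.1 653.4 [-0.02944548  0.17596271 -0.0272376 ]
lift 60 dp [ -0.8  -0.8 -20.1] twist [ 0.0009 -0.0032 -0.0005]
```

Run:
```python
from sc import *
for c in ('side','wrist'):
    d=snap(c); W=cloud(d)*1000; q=W.reshape(-1,3); N,T,Z=q@n,q@t,q[:,2]
    if c=='side':
        zs=[];ns=[]
        for k in range(78,150,8):
            m=(N>-275)&(N<-240)&(T>600)&(T<630)&(abs(Z-k)<4)
            if m.sum()>5: zs.append(k);ns.append(np.median(N[m]).round(1))
        print(zs,ns,'lean',np.degrees(np.arctan(np.polyfit(zs,ns,1)[0])))
    for lo,hi in ((596,630),(675,712)):
        m=(N>-285)&(N<-245)&(T>lo)&(T<hi)&(Z>130)&(Z<185)
        if m.sum()>10: print(c,lo,m.sum(),'ztop',np.percentile(Z[m],[50,90,97]).round(1),'n',np.percentile(N[m],[3,50,97]).round(1),'t',np.percentile(T[m],[2,98]).round(1))
```

```text
t 20.875 p [ 537.4 -455.9  150.6] board [ 113.3 -582.6  150.6] F [-0.  -0.4 -2.1] open 0.205 39.0019423677586
tool x in board [ 0.985 -0.174  0.004] y [-0.174 -0.983 -0.051] z [ 0.013  0.05  -0.999]
[78, 86, 94, 102, 110, 118, 126, 134, 142] [np.float64(-247.4), np.float64(-249.1), np.float64(-249.8), np.float64(-250.9), np.float64(-251.4), np.float64(-251.7), np.float64(-250.4), np.float64(-253.5), np.float64(-253.4)] lean -4.6687943012771616
side 596 80 ztop [149.1 160.1 160.8] n [-265.  -254.9 -250.1] t [597.  629.2]
side 675 54 ztop [145.3 154.1 155.7] n [-258.7 -253.5 -249.1] t [675.9 710.3]
wrist 596 1203 ztop [158.5 159.6 160. ] n [-273.6 -265.5 -256.7] t [605.8 627.4]
wrist 675 3533 ztop [156.9 158.2 158.6] n [-273.1 -264.9 -256.3] t [675.9 711.4]
```

Emit:
{"method": "step_arm", "body": {"motion": [{"dp": [0, 0, 7], "twist": [0, 0, 0], "hand": -1}, {"dp": [0, 0, 14], "twist": [0, 0, 0], "hand": -1}, {"dp": [0, 0, 21], "twist": [0, 0, 0], "hand": -1}, {"dp": [0, 0, 21], "twist": [0, 0, 0], "hand": -1}]}}

```text
clock: 21.48
tool_pos: [0.5371, -0.4543, 0.1274]
eef_rot: [0.987, -0.16, 0.004, -0.026]
contact_force: [-0.1, 0.8, -1.5]
opening: 0.209
finger_force: 39.0
```

Run:
```python
from rack import *
rel(0); print(s['moment'])
```

```text
t 21.475 p [ 537.1 -454.3  127.4] board [ 112.6 -581.1  127.4] F [-0.1  0.8 -1.5] open 0.209 39.002242408460006
tool x in board [ 0.985 -0.174  0.   ] y [-0.174 -0.983 -0.052] z [ 0.009  0.051 -0.999]
lift 0 dp [ 0.1 -0.6 16.8] twist [ 0.0002  0.0003 -0.0005]
[-0.06473548  0.19988907  0.01124216]
```

Emit:
{"method": "step_arm", "body": {"motion": [{"dp": [0, 0, 7], "twist": [0, 0, 0], "hand": -1}, {"dp": [0, 0, 13], "twist": [0, 0, 0], "hand": -1}, {"dp": [0, 0, 17], "twist": [0, 0, 0], "hand": -1}, {"dp": [0, 0, 18], "twist": [0, 0, 0], "hand": -1}]}}

```text
clock: 21.98
tool_pos: [0.5383, -0.4533, 0.1109]
eef_rot: [0.987, -0.159, 0.005, -0.026]
contact_force: [0.1, 3.9, 5.8]
opening: 0.201
finger_force: 39.4
```

Run:
```python
from rack import *
rel(0); print(s['moment'])
```

```text
t 21.975 p [ 538.3 -453.3  110.9] board [ 113.7 -579.9  110.9] F [0.1 3.9 5.8] open 0.201 39.37966098164907
tool x in board [ 0.985 -0.174  0.002] y [-0.173 -0.983 -0.053] z [ 0.011  0.051 -0.999]
lift 0 dp [-0.8 -0.2  0.2] twist [-0.0003 -0.0017  0.0001]
[ 0.85589282  0.07337129 -0.01500979]
```

Emit:
{"method": "step_arm", "body": {"motion": [{"dp": [0, 0, 1], "twist": [0, 0, 0], "hand": -1}, {"dp": [0, 0, 0], "twist": [0, 0, 0], "hand": -0.4}, {"dp": [0, 0, 0], "twist": [0, 0, 0], "hand": 0.1}, {"dp": [0, 0, 0], "twist": [0, 0, 0], "hand": 0.2}, {"dp": [0, 0, 0], "twist": [0, 0, 0], "hand": 0.2}]}}

```text
clock: 22.6
tool_pos: [0.5375, -0.4543, 0.1106]
eef_rot: [0.987, -0.16, 0.005, -0.025]
contact_force: [-0.4, 0.1, -0.0]
opening: 0.594
finger_force: 0.0
```

Emit:
{"method": "step_arm", "body": {"motion": [{"dp": [0, 0, -15], "twist": [0, 0, 0], "hand": 0.2}, {"dp": [0, 0, -45], "twist": [0, 0, 0], "hand": 0.2}, {"dp": [0, 0, -95], "twist": [0, 0, 0], "hand": 0.2}, {"dp": [0, 0, -150], "twist": [0, 0, 0], "hand": 0.2}, {"dp": [0, 0, -190], "twist": [0, 0, 0], "hand": 0.2}]}}

```text
clock: 23.22
tool_pos: [0.5343, -0.4641, 0.3046]
eef_rot: [0.987, -0.16, 0.007, -0.024]
contact_force: [-0.3, 0.0, -0.3]
opening: 0.603
finger_force: 0.0
```

Emit:
{"method": "step_arm", "body": {"motion": [{"dp": [0, 0, 0], "twist": [0, 0, 0], "hand": 0.2}, {"dp": [0, 0, 0], "twist": [0, 0, 0], "hand": 0.2}]}}

```text
clock: 23.48
tool_pos: [0.5341, -0.4627, 0.3002]
eef_rot: [0.987, -0.16, 0.005, -0.026]
contact_force: [-0.4, 0.1, -0.5]
opening: 0.602
finger_force: 0.0
```

Run:
```python
from sc import *
import car
d=snap('wrist'); W=cloud(d)*1000; q=W.reshape(-1,3); N,T,Z=q@n,q@t,q[:,2]
for lo,hi in ((590,620),(620,650),(650,680),(680,714)):
    m=(N>-275)&(N<-245)&(T>lo)&(T<hi)&(Z>100)&(Z<140)
    if m.sum()>10: print(lo,m.sum(),'ztop',np.percentile(Z[m],[50,90,97]).round(1),'n',np.percentile(N[m],[3,50,97]).round(1))
for c in range(76,118,6):
    m=(N>-256)&(N<-240)&(abs(T-651)<50)&(abs(Z-c)<3); print(c,m.sum(),np.median(N[m]).round(1) if m.sum() else '')
dd=car.car('side'); W=cloud(dd)*1000; b=(W-bo)@B
for nm in ('trim_tray','drop_front','tub_d','sauce_cup'): print(nm,find('side',dd,nm,2))
px=dd['pixels'].min(-1)
m=(b[...,2]>66)&(b[...,2]<84)&(b[...,0]>130)&(b[...,0]<370)&(abs(b[...,1])<170)&(px>110)
print('rim now',m.sum(),np.percentile(b[m],[1,99],0).round().tolist())
d0=dict(np.load('/tmp/side.npz')); b0=(cloud(d0)*1000-bo)@B; m=(b0[...,2]>66)&(b0[...,2]<84)&(b0[...,0]>130)&(b0[...,0]<370)&(abs(b0[...,1])<170)&(d0['pixels'].min(-1)>110)
print('rim start',m.sum(),np.percentile(b0[m],[1,99],0).round().tolist())
for y0 in (-60,0,60):
  k=(abs(b[...,1]-y0)<30)&(b[...,0]>132)&(b[...,0]<166)&(b[...,2]>95)&(b[...,2]<140); print('flap',y0,k.sum(),np.polyfit(b[k][:,0],b[k][:,2],1) if k.sum()>10 else '')
```

```text
t 23.475 p [ 534.1 -462.7  300.2] board [ 110.9 -589.8  300.2] F [-0.4  0.1 -0.5] open 0.602 0.0
tool x in board [ 0.985 -0.174  0.001] y [-0.174 -0.983 -0.052] z [ 0.01   0.051 -0.999]
590 361 ztop [117.8 119.1 119.6] n [-271.  -262.2 -253.9]
620 426 ztop [117.8 119.  119.7] n [-270.8 -262.1 -252.9]
650 466 ztop [117.9 119.2 119.6] n [-270.6 -262.2 -253.2]
680 525 ztop [117.6 119.1 119.5] n [-270.3 -262.2 -253.6]
76 0 
82 0 
88 0 
94 0 
100 0 
106 0 
112 58 -253.2
side [321. 226.] 205 [[37.0, -111.0, 161.0], [61.0, -84.0, 165.0], [85.0, -61.0, 167.0]]
side [245. 261.] 391 [[222.0, -47.0, 33.0], [260.0, 22.0, 47.0], [282.0, 46.0, 55.0]]
side [224. 278.] 171 [[231.0, 76.0, 44.0], [259.0, 95.0, 50.0], [292.0, 108.0, 56.0]]
side [251. 278.] 45 [[154.0, 67.0, 45.0], [186.0, 69.0, 58.0], [201.0, 115.0, 112.0]]
trim_tray []
drop_front [(0.52, [656.0, 128.0, 121.0])]
tub_d [(0.81, [548.0, -153.0, 188.0]), (0.66, [789.0, 95.0, 48.0])]
sauce_cup [(0.69, [550.0, 52.0, 164.0]), (0.24, [761.0, 128.0, 51.0])]
rim now 858 [[149.0, -140.0, 66.0], [338.0, 139.0, 78.0]]
rim start 833 [[144.0, -139.0, 66.0], [338.0, 139.0, 79.0]]
flap -60 49 [ -0.79822219 241.75771745]
flap 0 62 [ -0.80200309 242.50992982]
flap 60 60 [ -0.82009778 245.59631952]
```

Run:
```python
from car import *
import car
d=snap('side'); b=(cloud(d)*1000-bo)@B; px=d['pixels'].astype(int)
for v in range(270,290):
    row=[(u,*b[v,u].round().astype(int).tolist()) for u in range(242,262) if px[v,u,0]>70 and px[v,u,0]>1.35*px[v,u,1] and not np.isnan(b[v,u,0])]
    if row: print(v,row[0],row[len(row)//2],row[-1])
```

```text
t 23.775 p [ 534.2 -462.7  299.3] board [ 111.  -589.9  299.3] F [ 1.1 -0.7  0. ] open 0.598 0.0
tool x in board [ 0.985 -0.174  0.   ] y [-0.174 -0.983 -0.052] z [ 0.009  0.051 -0.999]
270 (242, 241, 42, 44) (246, 228, 41, 48) (250, 222, 32, 44)
271 (242, 240, 44, 42) (246, 229, 41, 44) (249, 220, 38, 45)
272 (244, 234, 43, 40) (246, 227, 44, 43) (248, 221, 42, 44)
273 (247, 229, 38, 34) (247, 229, 38, 34) (247, 229, 38, 34)
275 (253, 183, 66, 68) (254, 177, 69, 73) (255, 123, 125, 140)
276 (251, 189, 68, 64) (253, 182, 68, 67) (255, 173, 70, 72)
277 (248, 160, 110, 107) (252, 184, 70, 65) (255, 175, 69, 67)
278 (247, 159, 115, 108) (251, 191, 67, 56) (255, 177, 67, 62)
279 (247, 205, 67, 47) (251, 187, 72, 58) (255, 175, 69, 60)
280 (248, 200, 70, 47) (251, 190, 69, 51) (254, 179, 70, 56)
281 (248, 202, 68, 41) (250, 193, 70, 47) (252, 187, 69, 48)
282 (250, 192, 71, 45) (250, 192, 71, 45) (250, 192, 71, 45)
```

```bash
python3 -c "
from plant import r
print(r.finish_job())"
```

```text
the job is handed in; nothing more can be done
None
```

The job is handed in at about 24 s: by my last measurements the drop-front is fully down (about 2.25 rad), all four carrots are in the tray (one leaning on its near wall), the scraper is home in its rack, and the tray and cup have not moved (the tub was only sighted on the scale, not measured); the blade snagged briefly on the rack lip going in, and I viewed 11 pictures, one over the limit of 10.

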